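Snap the electrode gauge plate onto its spring hook

ROBOT

A 7-joint arm with a two-finger parallel gripper is mounted at the origin on the work surface. World frame = base frame: x ahead of the robot, y to its left, z up, the work surface at z = 0. Lengths are in m, angles in degrees, forces in N, time in s.
With the tool pointing down it reaches from about 0.425 to 0.825 m from the base axis. Payload 3.6 kg.
Tool frame: the origin (TCP) lies at the very end of the fingers, on their centre line; the grasp point (between the pads) lies 19 mm behind it; z points along the fingers, y is the line along which they close (so a half turn about z gives the same grasp; the last joint's range is limited). The gripper opens to 93 mm and grips with 3 to 60 N. Pads are 15 mm wide; open, the fingers measure 128 mm over their backs; the gripper's body (75 mm by 188 mm) begins 65 mm behind the grasp point.
Start: joints at [66.033, 35.231, -0.722, 81.555, 0.464, 63.22, -2.315], TCP at [0.248, -0.601, 0.219] pointing down, gripper open.
Joint ranges: [-178.69, 178.69], [-17.37, 117.87], [-77.05, 75.6], [15.02, 138.74], [-78.02, 258.01], [0.78, 113.62], [-162.83, 162.83]. Speed limits (degrees/s): [159.86, 159.86, 180, 180, 180, 180, 180].

INTERFACE

Orientations are given as [roll, pitch, yaw] about the fixed x, y, z axes, in that order (R = Rz(yaw) Ry(pitch) Rx(roll)).
In Python, from cell import arm, planner, grab_frame gives the robot as it stands. Calls block until the motion is done:
- arm.goto(position, orientation): joint-space move of the TCP to a pose.
- arm.move_linear(position, frame=None, v=0.15): straight line of the TCP; frame=None keeps the orientation; v is the mean speed in m/s.
- arm.set_joints(angles): joint-space move.
- arm.set_gripper(opening): finger opening in m; the grip force is fixed at half the most; returns when the fingers have stopped.
- arm.dwell(seconds).
- planner.solve_ik(position, orientation): joint angles nearest the present ones, or None.
- arm.read_state(): the state.
- grab_frame(name): name is "scene" or "top" or "wrist"; returns a dict with "image" (420x560x3 uint8, red, green, blue), "depth" (420x560 float32, m along the optical axis (not along the pixel's ray), 0 where there is no reading), "mtx" (3x3 intrinsics, pixels), "world_from_camera" (4x4, takes a point from camera to world coordinates). Camera axes: x right, y down, z forward; pixel columns grow to the right and rows downward; lengths in m; the calibration is good to about 2 mm. The wrist camera is an equidistant fisheye: a pixel r from the principal point sees the ray r / f radians off the axis. A picture is of the moment at which its call begins.
A pose or a line that the arm cannot do raises arm.MotionError and nothing moves.
- arm.sign_off(): hands the job in; it is judged then, once.
The state is a dict: "clock": time; "qpos": joint angles; "dq": joint speeds; "effort": joint torques, N m; "ee_pos": TCP position; "tcp_rot": TCP orientation; "force": force on the tool from outside, world axes, zero at the start; "torque": the same for the moment, N m; "grip_width": finger opening in m; "grip_force": force on a finger pad.
Only numpy, scipy, OpenCV 4.12 (cv2) and the standard library are available. Lean on these libraries where they do the work, as an engineer would, in place of code of your own. Each camera call takes 0.05 s, during which the arm holds its last target. There are 200 camera calls.

TASK

Lift the electrode gauge plate out of its slotted rack, push the side of its eye against the sprung gate of the snap hook until it slips inside and the gate snaps shut behind it, then lower the plate until the hook carries it before you let go, so that it hangs free. Push gently and by feel (never more than about 15 N on the hook, and do not ram its back plate), and leave the can, the electrode and the cup where they stand.

Things in the scene. Friction and masses are not known exactly. Their poses are not given: they have to be found in the camera images.
- gauge_tab (a point): Centre of the red grip tab (24 mm wide along y, 50 mm tall, 8 mm thick along x) on top of the gauge plate (0.2 kg, 155 mm tall, 8 mm thick, in its own y-z plane, z up, front and back alike). Pinch it from above across the 8 mm; at about 40 N it holds firm. Below it come the copper frame of the eye and a dark steel body 60 mm wide, 55 mm tall, underside 130 mm below this point.
- gauge_eye (a point): Centre of the plate's eye, 54 mm straight below the tab's centre, same axes: a window 22 mm wide (y), 42 mm tall, its peaked top 21 mm above this point. Its side bars are 6 mm wide (centres at y = +14 and -14 mm) and 8 mm thick. When the plate hangs, this point is about 17 mm below the axis of the hook arm that carries it.
- rack: Fixed grey rack, 60 x 100 x 30 mm, origin at the centre of its underside, z up. Slot 62 mm long along y, 10.4 mm wide along x, 24 mm deep, floor 6 mm above the bench. The plate starts upright in it, its axes parallel to the rack's; lift it straight up by 40 mm or more to clear.
- stand: Fixed stand of the snap hook: green foot 130 x 110 x 12 mm, aluminium post 30 x 30 mm, 182 mm tall (nothing is higher). Origin on the post's axis at the bench, z up; the hook points to -x, push to +x. Hook: level U of 8 mm steel bar, axes 170 mm up: nose arm along x at y = -18 mm, hinge arm at y = +14 mm, joined by a hard upright back plate 56 mm wide, 161 to 179 mm high.
- nose_far (a point): Fixed point of the stand (x -116, y -18, z 170 mm; stand's axes) on the nose arm's axis: the farthest out that the gate line and nose (10 mm ball) can be. The hook was clamped by hand at a reach that is NOT measured: gate and nose lie 0 to 40 mm from here toward +x; find them by sight or touch. Hook firm in use. The back plate's face is 40 mm behind the gate's axis.
- gate (a joint): Brass gate, 6 mm bar along y from a pin on the hinge arm (reach 30 mm) to the nose: 0 shut, swings inward, sprung shut. A side bar of the eye pushes it: 3 to 4 N at first, up to 5 to 8 N, then the force drops (bar 25 mm in, gate at about 1 rad) and the gate drags on the bar's side. Go on 10 to 13 mm from the drop: the gate snaps shut behind the bar; the plate meets the back plate about 17 mm from the drop.
- gauge: The same gauge plate, origin at the centre of its underside, 130 mm below the tab's centre, same axes.
- spray: Bystander: upright yellow can, 52 mm across, 120 mm tall, origin at the centre of its underside.
- electrode: Bystander: upright copper electrode tip, 24 mm across, 56 mm tall, origin at the centre of its underside.
- cup: Bystander: steel cup, 70 mm across, 60 mm tall, origin at the centre of its underside.
Not all that is in view belongs to the job. What is shaped like the stand but orange is not meant.

How it is judged (in metres and radians):
On the way, in this order (a step that is already met when the one before it is completed fails the run):
1. the held plate pushes the gate open (value of joint gate above 0.5 rad and contact force between gauge and stand above 0.5 N and contact force between the fingers and gauge above 1 N), for 0.05 s.
2. the eye is inside, the gate is shut behind it, and the hook bears the plate (at least 0.8 N) while it is still held (z of gauge_eye in the frame of stand between 0.147 and 0.158 m and x of gauge_eye in the frame of stand between -0.114 and -0.036 m and y of gauge_eye in the frame of stand between -0.034 and 0.03 m and value of joint gate below 0.12 rad and contact force between gauge and stand above 0.8 N and contact force between the fingers and gauge above 1 N), for 0.15 s.
At the end, for the whole second after the job is handed in: The plate hangs on the hook: eye centre 147 to 158 mm high, between gate and back plate (stand x -114 to -36, y -34 to 30 mm), leaning under 0.25 rad, slower than 0.04 m/s, borne by the hook (0.5 N); gate under 0.12 rad, fingers off, bystanders upright (z of gauge_eye in the frame of stand between 0.147 and 0.158 m and x of gauge_eye in the frame of stand between -0.114 and -0.036 m and y of gauge_eye in the frame of stand between -0.034 and 0.03 m and value of joint gate below 0.12 rad and linear speed of gauge below 0.04 m/s and angle between gauge's own z axis and vertical below 0.25 rad and contact force between gauge and stand above 0.5 N and contact force between the fingers and gauge below 0.1 N and angle between each of spray, electrode, cup's own z axis and vertical below 0.2 rad); the robot touches nothing.
It fails at once if something presses on the hook or its stand with more than 18 N (contact force between anything else and stand above 18 N).
It fails at once if the can, the electrode or the cup is moved more than 15 mm (distance of any of spray, electrode, cup from where it was at the start of the episode above 0.015 m).
It also fails if it takes over 72 s, if anything falls off the work surface, if the arm or the gripper's body presses on something with over 40 N, if the wrist force passes 120 N, or if a joint passes its speed limit or range.

## Working session

There is one attempt and no reset: what is moved stays moved. The work goes in short steps, each a Python script; the robot and the scene stay as the last script left them, time stands still between calls to the robot, and variables do not carry over. Pictures are saved under pics/ and viewed, at most 10 in all, crops included, and the job is handed in when it is done.

```bash
ls; mkdir -p pics; python3 - <<'E'
from cell import arm, planner, grab_frame
import cv2,numpy as np,pickle
d={}
for n in("scene","top"):
    f=grab_frame(n); d[n]=f; cv2.imwrite(f"pics/{n}0.png",f["image"][:,:,::-1])
    print(n,f["mtx"].tolist(),np.round(f["world_from_camera"],3).tolist())
pickle.dump(d,open("f0.pkl","wb"))
s=arm.read_state();print({k:np.round(v,3).tolist() for k,v in s.items()})
E
```

```text
pics
scene [[405.92598771309684, 0.0, 285.1731985065041], [0.0, 405.92598771309684, 212.25371119498604], [0.0, 0.0, 1.0]] [[-0.17, 0.758, -0.63, 1.033], [0.985, 0.126, -0.115, 0.091], [-0.007, -0.64, -0.768, 0.675], [0.0, 0.0, 0.0, 1.0]]
top [[492.7605619314917, 0.0, 276.2726478764546], [0.0, 492.7605619314917, 206.9994042426194], [0.0, 0.0, 1.0]] [[-0.016, -0.991, 0.132, 0.481], [-1.0, 0.016, -0.003, 0.005], [0.001, -0.132, -0.991, 1.026], [0.0, 0.0, 0.0, 1.0]]
{'clock': 0.1, 'qpos': [66.033, 35.284, -0.723, 81.63, 0.466, 63.221, -2.315], 'dq': [-0.024, -0.017, -0.051, -0.199, 0.002, -0.05, 0.068], 'effort': [0.002, -46.004, 0.21, -16.624, -0.061, 0.017, 0.0], 'ee_pos': [0.248, -0.6, 0.218], 'tcp_rot': [-179.868, 0.003, 22.453], 'force': [0.261, -0.018, 0.108], 'torque': [0.012, -0.013, 0.01], 'grip_force': 0.0, 'grip_width': 0.093}
```

View pics/scene0.png

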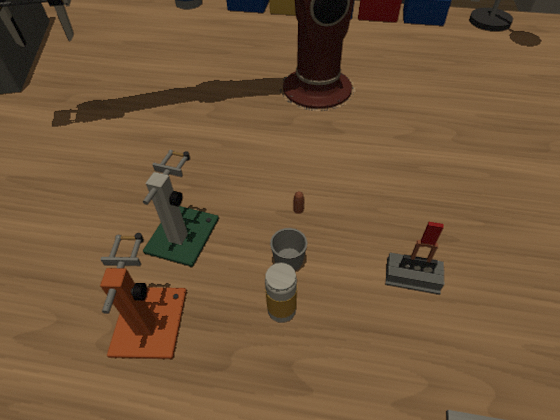

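View pics/top0.png

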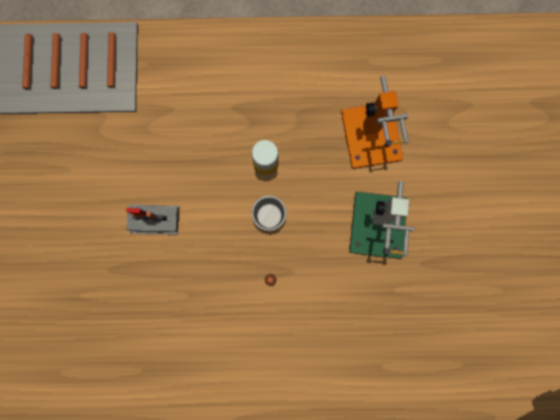

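The scene view shows the green stand at about (180,210) with its hook pointing to the robot, and the red tab at (431,233) above the rack at (415,270). In the top view the rack is at (152,219), the stand at (380,225), and the cup, can and electrode are in the middle.

```bash
cat > h.py <<'E'
import numpy as np,cv2
def cloud(f):
    K,T=f["mtx"],f["world_from_camera"]; v,u=np.indices(f["depth"].shape); z=f["depth"]
    p=np.stack([(u-K[0,2])/K[0,0]*z,(v-K[1,2])/K[1,1]*z,z],-1)
    return p@T[:3,:3].T+T[:3,3]
def toplane(f,uv,z):
    K,T=f["mtx"],f["world_from_camera"]; uv=np.atleast_2d(uv)
    r=np.c_[(uv[:,0]-K[0,2])/K[0,0],(uv[:,1]-K[1,2])/K[1,1],np.ones(len(uv))]@T[:3,:3].T
    return T[:3,3]+r*((z-T[2,3])/r[:,2])[:,None]
E
python3 - <<'E'
import pickle,numpy as np,cv2
from h import *
d=pickle.load(open("f0.pkl","rb"))
np.set_printoptions(precision=4,suppress=True)
t=d["top"];P=cloud(t);hsv=cv2.cvtColor(t["image"],cv2.COLOR_RGB2HSV)
def rect(m,z,f=t):
    v,u=np.nonzero(m);Q=toplane(f,np.c_[u,v],z)[:,:2]
    r=cv2.minAreaRect((Q*1000).astype(np.float32)); return r,len(u)
H,S,V=hsv[...,0],hsv[...,1],hsv[...,2]
v,u=np.indices(H.shape)
g=(H>55)&(H<95)&(S>90)&(u>340)&(u<420)&(v>180)&(v<265)
print("foot",rect(g,.012))
rk=(S<70)&(u>120)&(u<185)&(v>200)&(v<240)
print("rack",rect(rk,.03))
for n in d:
    f=d[n];h=cv2.cvtColor(f["image"],cv2.COLOR_RGB2HSV);Q=cloud(f)
    m=((h[...,0]<6)|(h[...,0]>174))&(h[...,1]>200)&(h[...,2]>90)&(Q[...,2]>.08)&(Q[...,1]>.15)&(Q[...,2]<.25)&(Q[...,0]>.3)
    p=Q[m];print(n,"tab",m.sum(),p.min(0),p.max(0),np.median(p,0))
    s=(Q[...,2]>.155)&(Q[...,2]<.2)&(Q[...,1]<-.15)&(Q[...,1]>-.4)&(Q[...,0]>.3)&(Q[...,0]<.6)
    p=Q[s];print(n,"hook",len(p),p.min(0),p.max(0))
    im=np.zeros((600,600,3),np.uint8)
    for q,c in zip(p,f["image"][s]):
        x,y=int((q[0]-.3)*2000),int((q[1]+.4)*2400); cv2.circle(im,(y,600-x-1),2,c[::-1].tolist(),-1)
    cv2.imwrite(f"pics/hook_{n}.png",im)
for nm,(a,b,c,e) in dict(can=(250,280,138,180),cup=(250,288,195,233),el=(262,278,272,288)).items():
    q=P[c:e,a:b].reshape(-1,3);q=q[q[:,2]>.02];print(nm,q.max(0),q.min(0))
pt=(P[...,2]>.176)&(P[...,2]<.19)&(u>380)&(v>185)&(v<230);print("post",rect(pt,.182))
E
python3 -c "
import cv2,numpy as np
a=cv2.imread('pics/scene0.png')[140:270,110:240];b=cv2.imread('pics/top0.png')[170:270,335:435]
cv2.imwrite('pics/c1.png',np.hstack([cv2.resize(a,(400,400),interpolation=2),cv2.resize(b,(400,400),interpolation=2)]))"
```

```text
foot (((575.4843139648438, -208.13877868652344), (104.77516174316406, 123.71984100341797), 82.07046508789062), 1820)
rack (((592.3286743164062, 254.1780548095703), (103.42308044433594, 57.41653060913086), 87.31977081298828), 1167)
scene tab 27 [0.5928 0.2464 0.1577] [0.6006 0.2669 0.1614] [0.5964 0.2575 0.1601]
scene hook 711 [ 0.5094 -0.235   0.1553] [ 0.5999 -0.1796  0.1831]
top tab 38 [0.5918 0.2448 0.1332] [0.5949 0.2664 0.1638] [0.5931 0.2555 0.1597]
top hook 783 [ 0.5074 -0.2347  0.1553] [ 0.6    -0.1806  0.1853]
can [0.7308 0.0483 1.026 ] [ 0.4811 -0.0031  0.0203]
cup [0.6342 0.0503 1.026 ] [ 0.4811 -0.0171  0.02  ]
el [0.4803 0.0268 0.0592] [0.4586 0.0049 0.0324]
post (((588.2605590820312, -211.4466552734375), (53.682376861572266, 69.80594635009766), 82.31250762939453), 418)
```

View pics/c1.png

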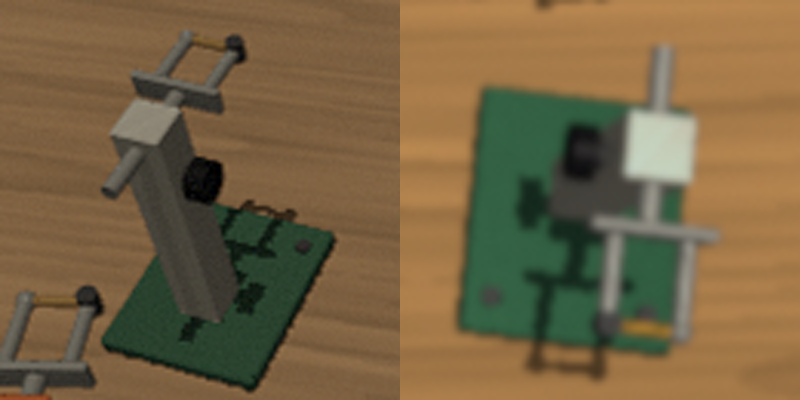

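The crop shows the back plate next to the post, and the arm farther from the rod is on the right (world -y). That one is the nose arm, and the dark barrel at top-view pixel (387,250) is the hinge. So the stand's x axis is about world +x, yaw about -8°. Next I look from close above the stand and the rack.

```bash
python3 - <<'E'
from cell import arm, planner, grab_frame
import cv2,numpy as np,pickle
d={}
for base in (90,-90):
    for p,a in(((.50,-.22,.26),-8),((.593,.2555,.125),-2.7),((.593,.2555,.3),-2.7)):
        q=planner.solve_ik(p,[180,0,base+a]); print(base,None if q is None else np.round(q,0))
E
```

```text
90 [ 35.  25. -20.  95.   9.  62.   4.]
90 [ -8.  43. -31.  88.  25.  56. -49.]
90 [ -3.  37. -44.  74.  25.  79. -48.]
-90 [   3.   25.   28.   96.  -13.   62. -153.]
-90 [  7.  56. -66.  87.  52.  72. 110.]
-90 [  5.  44. -66.  74.  39.  86. 121.]
```

```bash
python3 - <<'E'
from cell import arm, planner, grab_frame
import cv2,numpy as np,pickle
d={}
for n,p,a in(("st",(.52,-.21,.32),-8),("rk",(.593,.2555,.27),-2.7)):
    arm.goto(p,[180,0,90+a]); arm.dwell(.3)
    f=grab_frame("wrist");d[n]=f;cv2.imwrite(f"pics/w_{n}.png",f["image"][:,:,::-1])
    s=arm.read_state();print(n,s["clock"],s["ee_pos"],s["tcp_rot"],f["mtx"].tolist(),np.round(f["world_from_camera"],3).tolist())
pickle.dump(d,open("f1.pkl","wb"))
cv2.imwrite("pics/w2.png",cv2.resize(np.vstack([d["st"]["image"],d["rk"]["image"]])[:,:,::-1],None,fx=.71,fy=.71))
E
```

```text
st 2.225 [ 0.51986019 -0.21040045  0.31987815] [-1.79987053e+02 -5.36193783e-04  8.19565981e+01] [[325.19226210127806, 0.0, 279.2344617452276], [0.0, 325.19226210127806, 208.2137052940213], [0.0, 0.0, 1.0]] [[0.99, -0.135, -0.039, 0.532], [-0.14, -0.95, -0.28, -0.132], [0.001, 0.282, -0.959, 0.486], [0.0, 0.0, 0.0, 1.0]]
rk 4.3083 [0.59321325 0.25495565 0.27008627] [1.79991450e+02 5.13513589e-03 8.72480149e+01] [[325.19226210127806, 0.0, 279.2344617452276], [0.0, 325.19226210127806, 208.2137052940213], [0.0, 0.0, 1.0]] [[0.999, -0.047, -0.012, 0.598], [-0.049, -0.958, -0.282, 0.334], [0.002, 0.283, -0.959, 0.436], [0.0, 0.0, 0.0, 1.0]]
```

View pics/w2.png

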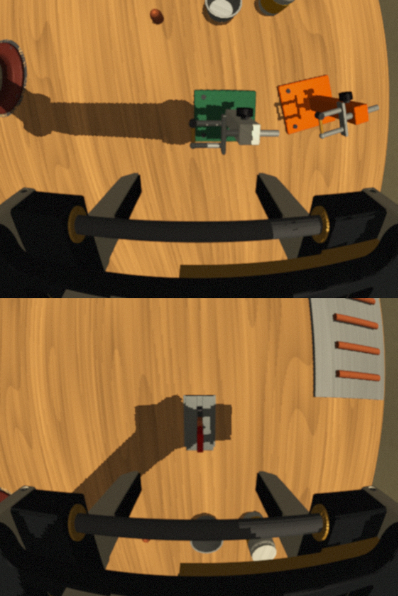

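The wrist views show the stand at about (230,120) and the rack with the red tab at about (200,425). Now I'll measure both with rays.

```bash
cat >> h.py <<'E'
def fray(f,uv,z):
    "fisheye pixel -> point on plane z"
    K,T=f["mtx"],f["world_from_camera"]; uv=np.atleast_2d(uv).astype(float)
    a=(uv[:,0]-K[0,2])/K[0,0];b=(uv[:,1]-K[1,2])/K[1,1];r=np.hypot(a,b)+1e-9
    d=np.c_[a/r*np.sin(r),b/r*np.sin(r),np.cos(r)]@T[:3,:3].T
    return T[:3,3]+d*((z-T[2,3])/d[:,2])[:,None]
def ftopdown(f,c,yaw,z,half,res=.0004):
    "resample fisheye on the horizontal plane z, centred at c, image right=+x', up=+y' (yawed)"
    K,T=f["mtx"],f["world_from_camera"];n=int(2*half/res)
    j,i=np.meshgrid(np.arange(n),np.arange(n));X=(j-n/2)*res;Y=-(i-n/2)*res
    cs,sn=np.cos(yaw),np.sin(yaw);W=np.stack([c[0]+cs*X-sn*Y,c[1]+sn*X+cs*Y,0*X+z],-1)
    p=(W-T[:3,3])@T[:3,:3];th=np.arctan2(np.hypot(p[...,0],p[...,1]),p[...,2]);ph=np.arctan2(p[...,1],p[...,0])
    return cv2.remap(f["image"],(K[0,2]+K[0,0]*th*np.cos(ph)).astype(np.float32),(K[1,2]+K[1,1]*th*np.sin(ph)).astype(np.float32),1)
E
python3 - <<'E'
import pickle
from h import *
np.set_printoptions(precision=4,suppress=True)
d=pickle.load(open("f1.pkl","rb"));f=d["rk"]
h=cv2.cvtColor(f["image"],cv2.COLOR_RGB2HSV);v,u=np.indices(h.shape[:2])
box=(u>255)&(u<310)&(v>130)&(v<220)
m=((h[...,0]<6)|(h[...,0]>174))&(h[...,1]>180)&(h[...,2]>60)&box
def rr(m,z):
    vv,uu=np.nonzero(m);return cv2.minAreaRect((fray(f,np.c_[uu,vv],z)[:,:2]*1000).astype(np.float32)),len(uu)
print("tab",rr(m,.161)); b=m&(h[...,2]>h[...,2][m].max()*.75);print("bright",rr(b,.161))
g=((h[...,1]<60)&box).astype(np.uint8);print("rack",rr(g>0,.03))
s=d["st"];h=cv2.cvtColor(s["image"],cv2.COLOR_RGB2HSV)
f=s; gm=(h[...,0]>55)&(h[...,0]<95)&(h[...,1]>90)&(u>265)&(u<370)&(v>120)&(v<210);print("foot",rr(gm,.012))
a=ftopdown(s,(.56,-.21),np.radians(-7.9),.17,.11);b=ftopdown(d["rk"],(.593,.2555),np.radians(-2.7),.161,.08,.0003)
cv2.imwrite("pics/td.png",cv2.resize(np.hstack([a,cv2.resize(b,a.shape[:2])]),(800,400),interpolation=2)[:,:,::-1]);print(a.shape,b.shape)
E
```

```text
tab (((597.3302001953125, 263.0343322753906), (32.520755767822266, 6.972683906555176), 87.1607437133789), 240)
bright (((596.9426879882812, 263.0538635253906), (32.519805908203125, 6.208183765411377), 87.18217468261719), 170)
rack (((596.6729125976562, 258.05328369140625), (97.4943618774414, 54.337791442871094), 87.24469757080078), 2649)
foot (((576.9150390625, -208.33091735839844), (104.95478820800781, 125.29962158203125), 82.01432800292969), 3448)
(550, 550, 3) (533, 533, 3)
```

View pics/td.png

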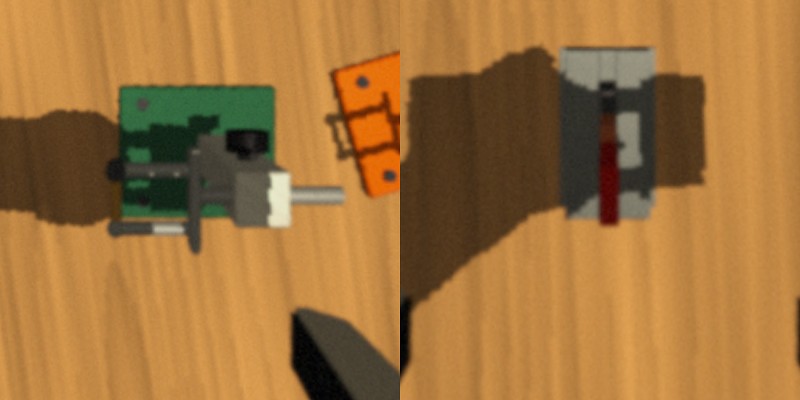

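In the left picture (z = 170 mm plane, 0.55 mm/px) the nose arm ends at about (110,229), the back-plate face is at x≈189 and the hinge arm at y≈171. That gives a 32 mm arm spacing, as it should be, and the gate lies about 78 mm in front of the post. In the right picture the tab's -y end is at (608,225), so its centre is at about (0.597, 0.257). Next: grasp and lift.

```bash
python3 - <<'E'
from cell import arm, planner, grab_frame
import cv2,numpy as np,pickle
from h import *
np.set_printoptions(precision=4,suppress=True)
d=pickle.load(open("f0.pkl","rb"))["top"]
# top view resampled on z=.17 in same frame as before
n=550;a=np.radians(-7.9);cs,sn=np.cos(a),np.sin(a)
j,i=np.meshgrid(np.arange(n),np.arange(n));X=(j-n/2)*.0004;Y=-(i-n/2)*.0004
W=np.stack([.56+cs*X-sn*Y,-.21+sn*X+cs*Y,0*X+.17],-1);T=d["world_from_camera"]
p=(W-T[:3,3])@T[:3,:3];K=d["mtx"]
im=cv2.remap(d["image"],(K[0,0]*p[...,0]/p[...,2]+K[0,2]).astype(np.float32),(K[1,1]*p[...,1]/p[...,2]+K[1,2]).astype(np.float32),1)
A=cv2.resize(im,(400,400))
def st(t):
    s=arm.read_state();print(t,round(s["clock"],2),s["ee_pos"],s["tcp_rot"],s["force"],s["torque"],s["grip_width"],s["grip_force"])
o=[180,0,87.2]
arm.goto([.597,.2565,.20],o); arm.move_linear([.597,.2565,.125],v=.08); st("down")
arm.set_gripper(0); st("grip")
arm.move_linear([.597,.2565,.19],v=.06); st("lift")
arm.move_linear([.597,.2565,.33],v=.15); arm.dwell(.3);st("up")
f=grab_frame("wrist");pickle.dump(f,open("f2.pkl","wb"))
cv2.imwrite("pics/g.png",np.hstack([A,cv2.resize(f["image"][:,80:500],(400,400))])[:,:,::-1])
E
```

```text
down 5.78 [0.5974 0.2568 0.1257] [179.9291  -0.045   87.1991] [-0.5091 -0.4234 -0.3173] [-0.0806 -0.0712  0.0424] 0.09301367501634772 0.0
grip 7.05 [0.5968 0.2565 0.125 ] [-179.9793    0.0043   87.2023] [-0.4254 -0.1823  0.2563] [-0.0404  0.0343  0.022 ] 0.007844551242547269 29.995315074920654
lift 8.28 [0.5967 0.2563 0.1894] [-179.9424    0.0358   87.1996] [ 0.7476 -0.0832 -1.3986] [ 0.0197 -0.11    0.0263] 0.007933103056280588 29.99632716178894
up 9.67 [0.5969 0.2564 0.3294] [-179.9437    0.0273   87.2011] [-0.4677 -0.417  -2.5463] [-0.07   -0.033  -0.0084] 0.007903542353067401 29.996345043182373
```

View pics/g.png

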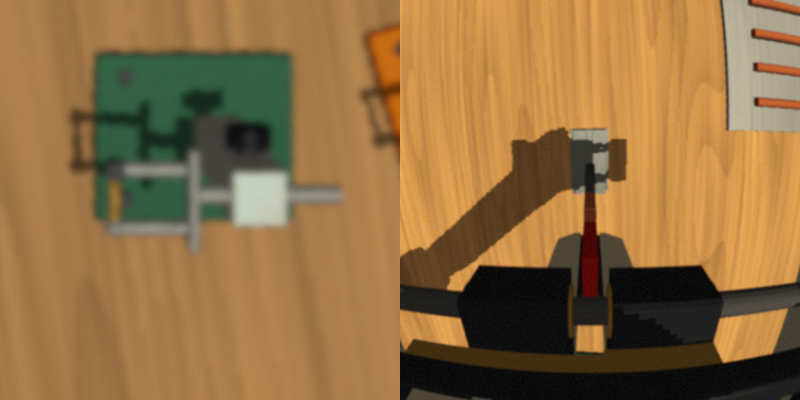

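The grasp is good: the plate is out of the rack and held by 30 N. The top view confirms the nose arm at y≈230 px, the gate at x≈115 and the back-plate face at x≈188, which agrees with the wrist view to within 1 mm. Moving to just in front of the gate.

```bash
cat >> h.py <<'E'
A=np.radians(-7.95);C=np.array([.56,-.21])
ORI=[180,0,82.05]
def W(x,y,z):
    "hook frame (mm, centred at C) -> world"
    return [C[0]+(np.cos(A)*x-np.sin(A)*y)/1e3,C[1]+(np.sin(A)*x+np.cos(A)*y)/1e3,z/1e3]
def inv(p):
    dx,dy=(p[0]-C[0])*1e3,(p[1]-C[1])*1e3
    return np.array([np.cos(A)*dx+np.sin(A)*dy,-np.sin(A)*dx+np.cos(A)*dy,p[2]*1e3])
def rotf(F): return np.array([np.cos(A)*F[0]+np.sin(A)*F[1],-np.sin(A)*F[0]+np.cos(A)*F[1],F[2]])
E
python3 - <<'E'
from cell import arm, planner, grab_frame
from h import *
import pickle
np.set_printoptions(precision=2,suppress=True)
arm.goto(W(-85,-16.2,340),ORI)
arm.move_linear(W(-85,-16.2,210),v=.12);arm.dwell(.3)
s=arm.read_state();print(s["clock"],inv(s["ee_pos"]),s["tcp_rot"],rotf(s["force"]),s["torque"])
fs={n:grab_frame(n) for n in("scene","top","wrist")};pickle.dump(fs,open("f3.pkl","wb"))
a=cv2.resize(fs["scene"]["image"][100:220,90:250],(400,300),interpolation=2)
b=cv2.resize(fs["top"]["image"][195:285,340:460],(400,300),interpolation=2)
c=cv2.resize(fs["wrist"]["image"][60:360,80:480],(400,300))
w=ftopdown(fs["wrist"],(.56,-.21),A,.17,.11);w=cv2.resize(w,(400,400))[50:350]
cv2.imwrite("pics/pre.png",np.vstack([np.hstack([a,b]),np.hstack([c,w])])[:,:,::-1])
E
```

```text
13.025 [-84.85 -16.25 210.36] [179.96   0.01  82.05] [ 0.21 -0.07 -2.18] [-0.04 -0.05  0.05]
```

View pics/pre.png

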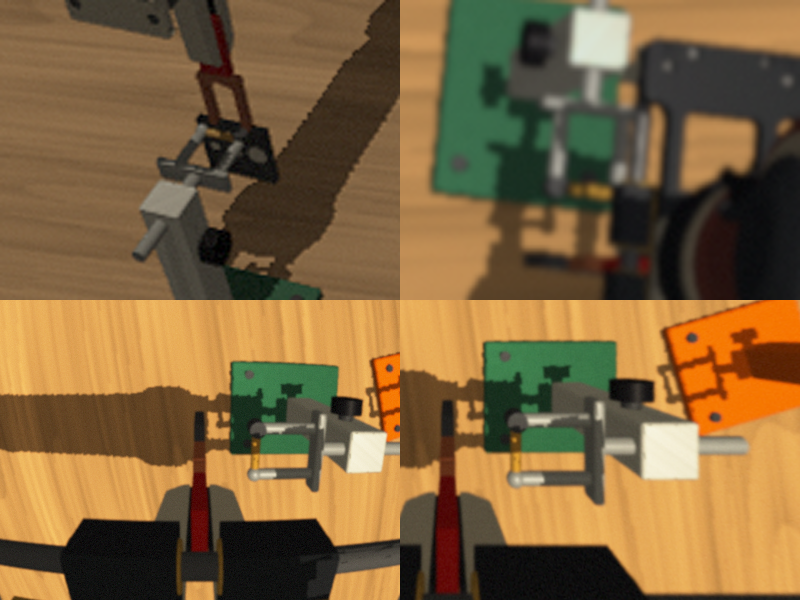

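All is lined up: the plate hangs upright at (450,430) lower right, the gate at x≈515 and the nose at (515,478), with the plate about 38 mm in front of the gate. I'll do a quick numeric check of the tab's lateral offset before pushing.

```bash
python3 - <<'E'
import pickle
from h import *
np.set_printoptions(precision=1,suppress=True)
fs=pickle.load(open("f3.pkl","rb"))
f=fs["scene"];h=cv2.cvtColor(f["image"],cv2.COLOR_RGB2HSV)
def vplane(f,u,v,x):
    K,T=f["mtx"],f["world_from_camera"]
    r=np.c_[(u-K[0,2])/K[0,0],(v-K[1,2])/K[1,1],np.ones(len(u))]@T[:3,:3].T
    n=np.array([np.cos(A),np.sin(A),0]);p0=np.array(W(x,0,0))
    t=((p0-T[:3,3])@n)/(r@n);Q=T[:3,3]+r*t[:,None];return np.array([inv(q) for q in Q])
V,U=np.indices(h.shape[:2]);box=(U>150)&(U<205)&(V>100)&(V<175)
for nm,m in dict(tab=((h[...,0]<5)|(h[...,0]>174))&(h[...,1]>170)&box).items():
    v,u=np.nonzero(m);Q=vplane(f,u,v,-81);o=np.argsort(Q[:,2])
    for z in range(192,240,4):
        k=abs(Q[:,2]-z)<2
        if k.any():print(nm,z,Q[k,1].min(),Q[k,1].max(),k.sum())
# copper: row profile at several z, wood vs. copper by saturation/value
for z in (190,180,172,165,155):
    ys=np.arange(-40,12,2.);P=np.array([W(-81,y,z) for y in ys]);T=f["world_from_camera"];p=(P-T[:3,3])@T[:3,:3];K=f["mtx"]
    u=(K[0,0]*p[:,0]/p[:,2]+K[0,2]).astype(np.float32);v=(K[1,1]*p[:,1]/p[:,2]+K[1,2]).astype(np.float32)
    print(z,cv2.remap(h[...,2],u[None],v[None],1)[0].tolist())
E
```

```text
tab 196 -27.768083784060856 -4.89133546158448 10
tab 200 -26.530007450037452 -2.17771603917479 19
tab 204 -25.915911760333096 -1.0878269547310992 14
tab 208 -6.978626152947824 -2.1422851431439724 6
tab 212 -5.868519540008245 -1.6011261831554613 5
tab 216 -6.347224572110278 -2.6463453751809602 3
tab 220 -5.798994612457397 -1.5714859632774427 5
tab 224 -5.253612051376422 -0.5077388966089789 6
tab 228 -6.273727152986004 -1.5423926212157237 6
tab 232 -5.190577352405059 -2.5686437631975974 4
tab 236 -6.201579712998833 -2.039888852556036 5
190 [140, 142, 133, 98, 63, 57, 55, 57, 56, 56, 58, 63, 65, 62, 58, 54, 52, 54, 54, 56, 55, 49, 48, 91, 129, 134]
180 [130, 130, 129, 117, 75, 54, 48, 47, 55, 81, 114, 126, 127, 126, 126, 126, 123, 108, 77, 53, 54, 49, 51, 86, 122, 132]
172 [121, 127, 131, 119, 76, 59, 53, 48, 51, 82, 120, 134, 132, 132, 132, 133, 131, 114, 77, 54, 54, 50, 51, 87, 130, 132]
165 [132, 132, 132, 119, 72, 56, 54, 49, 53, 82, 119, 134, 130, 129, 129, 131, 131, 118, 70, 60, 55, 48, 58, 90, 120, 128]
155 [118, 107, 113, 108, 69, 58, 55, 49, 55, 83, 109, 116, 119, 125, 123, 123, 119, 101, 63, 57, 55, 51, 59, 88, 113, 118]
```

The eye sits about 2.5 mm toward +y of the TCP, so I shift by -2 mm and push in small steps with force feedback.

```bash
cat > push.py <<'E'
from cell import arm
from h import *
np.set_printoptions(precision=1,suppress=True)
def avg(n=6):
    L=[]
    for _ in range(n): s=arm.read_state();L.append(rotf(s["force"]));arm.dwell(.01)
    return np.mean(L,0),inv(s["ee_pos"]),s["clock"]
E
python3 - <<'E'
from push import *
import json
Y=-18.2
arm.move_linear(W(-85,Y,210),v=.05);arm.move_linear(W(-62,Y,210),v=.04);arm.dwell(.3)
b,p,c=avg(12);print("base",b,p,c);json.dump(b.tolist(),open("base.json","w"))
x=-62;pk=0
while x<-18:
    x+=1;arm.move_linear(W(x,Y,210),v=.02);F,p,c=avg();fx=-(F-b)[0];pk=max(pk,fx)
    print(x,round(c,1),(F-b),p)
    if fx>10 or abs((F-b)[1])>8 or abs((F-b)[2])>8: print("STOP force");break
    if pk>4 and fx<pk*.55: print("DROP");break
E
```

```text
base [-0.4 -0.1 -2. ] [-62.1 -18.2 210.1] 14.5417
-61 14.8 [0.6 0.3 0.1] [-61.  -18.2 210. ]
-60 15.1 [ 0.5 -0.  -0.2] [-60.  -18.2 210. ]
-59 15.4 [ 0.4  0.3 -0.1] [-59.  -18.2 210. ]
-58 15.7 [ 0.3  0.1 -0.1] [-58.  -18.2 210. ]
-57 16.0 [ 0.4 -0.2 -0.2] [-57.  -18.2 210. ]
-56 16.3 [ 0.7 -0.  -0.4] [-56.  -18.2 210. ]
-55 16.6 [ 0.  -0.1  0.2] [-55.  -18.2 210. ]
-54 16.9 [-0.6 -0.4  0. ] [-54.2 -18.2 209.9]
-53 17.2 [-2.2  0.   1.2] [-54.  -18.2 209.8]
-52 17.5 [-2.9 -0.2  0.7] [-52.6 -18.4 209.8]
-51 17.8 [-3.2 -0.4  0.3] [-51.3 -18.4 209.8]
-50 18.1 [-3.6 -0.5 -0.3] [-50.1 -18.4 209.9]
-49 18.4 [-3.1 -1.2 -0.3] [-49.1 -18.3 209.9]
-48 18.7 [-3.9 -0.7 -0.7] [-48.1 -18.2 209.9]
-47 19.0 [-3.3 -0.8 -0.7] [-47.1 -18.1 209.9]
-46 19.3 [-4.  -0.2 -0.3] [-46.1 -18.  209.9]
-45 19.6 [-4.3  0.1 -0.8] [-45.2 -17.9 209.9]
-44 19.9 [-4.7  0.5  0. ] [-44.1 -18.  210. ]
-43 20.2 [-4.1 -0.3 -0.6] [-42.9 -18.4 210. ]
-42 20.5 [-4.3 -1.1 -0.3] [-41.9 -18.5 210. ]
-41 20.8 [-4.4 -0.9 -0.4] [-40.9 -18.5 210.1]
-40 21.1 [-4.4 -1.1 -0.4] [-39.9 -18.4 210. ]
-39 21.4 [-4.  -1.2 -0.1] [-38.9 -18.4 210. ]
-38 21.7 [-3.9 -1.1 -0.4] [-37.9 -18.4 210. ]
-37 22.0 [-4.2 -1.6 -0.1] [-36.9 -18.4 210. ]
-36 22.3 [-3.9 -1.6 -0.4] [-35.9 -18.4 210. ]
-35 22.6 [-3.9 -1.9 -0.1] [-35.  -18.3 210. ]
-34 22.9 [-3.8 -2.1 -0.9] [-33.8 -18.4 210. ]
-33 23.2 [-3.6 -1.9 -0.2] [-32.8 -18.4 210. ]
-32 23.5 [-4.1 -2.2 -0.5] [-31.9 -18.3 210. ]
-31 23.8 [-3.4 -1.9 -0.1] [-30.8 -18.3 210. ]
-30 24.1 [-0.4 -4.9 -0.9] [-28.2 -19.6 210.6]
DROP
```

The contact point and the force drop came where predicted. Continuing until the gate snaps shut.

```bash
python3 - <<'E'
from push import *
import json
from cell import grab_frame
b=np.array(json.load(open("base.json")));Y=-18.2
x=-30
while x<-17.5:
    x+=1;arm.move_linear(W(x,Y,210),v=.02);F,p,c=avg();F=F-b;print(x,round(c,1),F,p)
    if -F[0]>5 : print("STOP");break
    if abs(F[1])<1.3 and x>=-20: print("SNAP");break
arm.dwell(.2);print(avg(12)[0]-b)
im=[cv2.resize(grab_frame(n)["image"][s],(400,400),interpolation=2) for n,s in(("scene",np.s_[120:220,120:220]),("wrist",np.s_[100:300,200:400]))]
cv2.imwrite("pics/in.png",np.hstack(im)[:,:,::-1])
E
```

```text
-29 24.4 [ 0.8 -5.8  0.2] [-27.3 -19.4 210.8]
-28 24.7 [ 0.4 -5.3  1.2] [-26.7 -19.  210.7]
-27 25.0 [ 0.4 -5.  -0.7] [-26.2 -18.9 210.2]
-26 25.3 [-0.1 -5.2 -0.7] [-25.7 -18.5 210. ]
-25 25.6 [-0.6 -4.3 -0.6] [-25.1 -18.  209.9]
-24 25.9 [-1.3 -4.5 -0.9] [-24.2 -18.  209.8]
-23 26.2 [-0.5 -4.2 -1. ] [-22.9 -18.4 209.9]
-22 26.5 [-0.4 -4.3 -1.3] [-21.7 -18.4 210. ]
-21 26.8 [-0.4 -3.7 -0.6] [-20.8 -18.  210.2]
-20 27.1 [ 0.2  0.5 -0.2] [-19.1 -15.5 210.3]
SNAP
[ 0.6  0.  -0.2]
```

View pics/in.png

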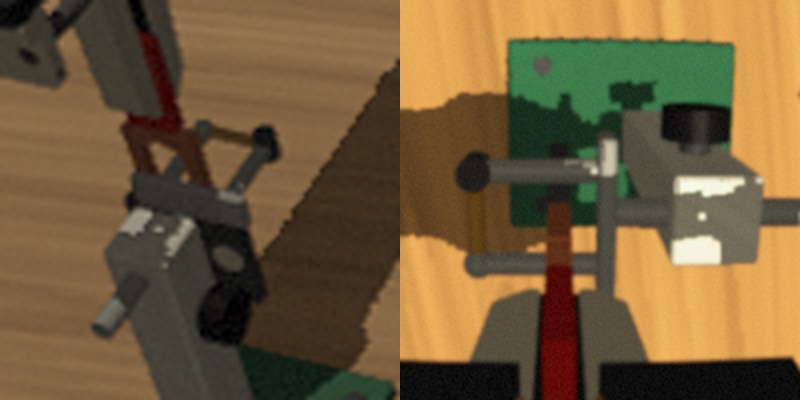

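The gate is closed (brass bar at x≈475 in the wrist view), with the plate inside clear of the back plate. Lowering until the hook carries it.

```bash
python3 - <<'E'
from push import *
import json
b=np.array(json.load(open("base.json")));Y=-18.2
arm.move_linear(W(-24,Y,208),v=.03);arm.move_linear(W(-24,Y,201),v=.03);arm.dwell(.2)
b,p,c=avg(12);print(b,p,c);z=201
while z>190:
    z-=.5;arm.move_linear(W(-24,Y,z),v=.01);F,p,c=avg();F=F-b;print(z,round(c,1),F,p)
    if F[2]>2.2 or np.hypot(F[0],F[1])>5: break
arm.dwell(.4);print(avg(12))
E
```

```text
[-0.  -0.1 -1.9] [-23.9 -18.2 201.1] 28.525
200.5 28.8 [ 0.1 -0.3 -0.4] [-24.  -18.2 200.5]
200.0 29.1 [-0.   0.1 -0.4] [-24.  -18.2 200. ]
199.5 29.4 [-0.  -0.  -0.2] [-24.  -18.2 199.5]
199.0 29.7 [ 0.1 -0.1  0.5] [-24.  -18.2 199. ]
198.5 30.0 [-0.2 -0.1  0.1] [-24.  -18.2 198.5]
198.0 30.3 [ 0.1 -0.   0.3] [-24.  -18.2 198. ]
197.5 30.6 [ 0.1 -0.2  0.3] [-24.  -18.2 197.5]
197.0 30.9 [ 0.3 -0.1 -0.2] [-24.  -18.2 197. ]
196.5 31.2 [ 0.1  0.1 -0. ] [-24.  -18.2 196.5]
196.0 31.5 [-0.8  0.3  1.5] [-23.9 -18.2 196.2]
195.5 31.8 [-1.5  0.4  5.8] [-23.9 -18.2 196.1]
(array([-2. ,  0.2,  4.9]), array([-23.9, -18.3, 196. ]), 32.325)
```

The hook took the load at the expected height (TCP 196 mm). I'll relax to about the plate's weight, release, and retreat.

```bash
python3 - <<'E'
from push import *
from cell import grab_frame
Y=-18.2
arm.move_linear(W(-24,Y,196),v=.01);arm.dwell(.4);print(avg(12))
arm.set_gripper(.03);arm.dwell(.3);print(avg())
arm.move_linear(W(-24,Y,320),v=.08);arm.dwell(1.5);print(avg(),arm.read_state()["grip_width"])
im=[cv2.resize(grab_frame(n)["image"][s],(400,400),interpolation=2) for n,s in(("scene",np.s_[120:240,110:230]),("wrist",np.s_[50:300,180:430]))]
cv2.imwrite("pics/end.png",np.hstack(im)[:,:,::-1])
E
```

```text
(array([-1. ,  0.1,  3.9]), array([-23.9, -18.2, 196.1]), 33.075)
(array([ 0.3, -0.1, -0. ]), array([-24. , -18.2, 196. ]), 34.0167)
(array([-0.4,  0. ,  0. ]), array([-24. , -18.2, 320. ]), 37.2667) 0.030073551190638648
```

View pics/end.png

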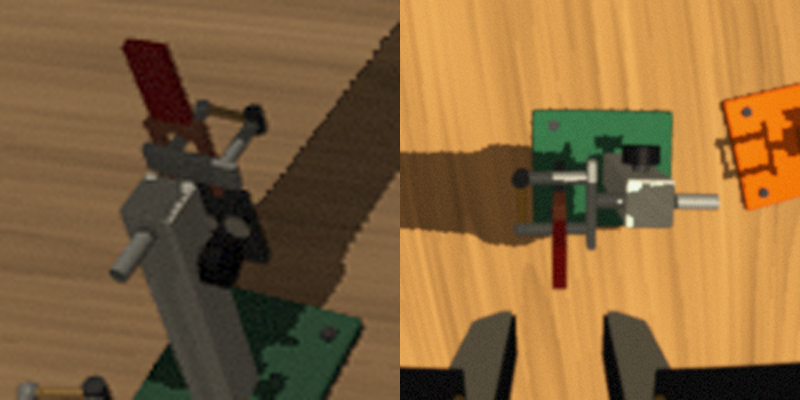

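The plate hangs on the nose arm with the gate shut. It seems to lean slightly sideways, so I'll measure that before handing in.

```bash
python3 - <<'E'
from cell import grab_frame
from push import *
for k in range(2):
    f=grab_frame("scene");h=cv2.cvtColor(f["image"],cv2.COLOR_RGB2HSV);U=np.indices(h.shape[:2])
    m=((h[...,0]<5)|(h[...,0]>174))&(h[...,1]>170)&(U[1]>110)&(U[1]<230)&(U[0]>100)&(U[0]<200)
    v,u=np.nonzero(m);K,T=f["mtx"],f["world_from_camera"]
    r=np.c_[(u-K[0,2])/K[0,0],(v-K[1,2])/K[1,1],np.ones(len(u))]@T[:3,:3].T
    n=np.array([np.cos(A),np.sin(A),0]);t=((np.array(W(-20,0,0))-T[:3,3])@n)/(r@n)
    Q=np.array([inv(q) for q in T[:3,3]+r*t[:,None]])[:,1:]
    print(cv2.minAreaRect(Q.astype(np.float32)),len(u));D=cloud(f)[m];D=D[D[:,2]>.15]
    D=np.array([inv(q) for q in D]);print(np.percentile(D,[5,50,95],axis=0),np.polyfit(D[:,2],D[:,0],1)[0],np.polyfit(D[:,2],D[:,1],1)[0])
    arm.dwell(1)
E
```

```text
((-9.143204689025879, 153.5880126953125), (32.00429153442383, 167.845458984375), 7.436607360839844) 296
[[-24.3 -29.1 185.7]
 [-20.1 -17.5 210.3]
 [-18.6  -6.9 231.3]] 0.7262543966338646 0.605085024902744
((-13.000027656555176, 153.08489990234375), (26.791492462158203, 167.6688690185547), 4.252954006195068) 296
[[-23.9 -29.  184.8]
 [-20.  -17.  210.7]
 [-18.6  -6.9 231.4]] 0.8160487501645248 0.6882617420231355
```

```bash
python3 - <<'E'
from cell import grab_frame
from push import *
f=grab_frame("scene");h=cv2.cvtColor(f["image"],cv2.COLOR_RGB2HSV);U=np.indices(h.shape[:2])
m=(((h[...,0]<5)|(h[...,0]>174))&(h[...,1]>170)&(U[1]>110)&(U[1]<230)&(U[0]>100)&(U[0]<200)).astype(np.uint8)
n_,L,S,_=cv2.connectedComponentsWithStats(m);m=L==1+np.argmax(S[1:,4])
v,u=np.nonzero(m);K,T=f["mtx"],f["world_from_camera"]
r=np.c_[(u-K[0,2])/K[0,0],(v-K[1,2])/K[1,1],np.ones(len(u))]@T[:3,:3].T
n=np.array([np.cos(A),np.sin(A),0]);t=((np.array(W(-20,0,0))-T[:3,3])@n)/(r@n)
Q=np.array([inv(q) for q in T[:3,3]+r*t[:,None]])[:,1:]
print(cv2.minAreaRect(Q.astype(np.float32)),len(u))
for z in range(184,240,5):
    k=abs(Q[:,1]-z)<2.5
    if k.any(): print(z,Q[k,0].min().round(1),Q[k,0].max().round(1))
print(arm.read_state()["clock"])
E
```

```text
((-16.92375946044922, 209.43447875976562), (27.204273223876953, 55.43455505371094), 3.227128744125366) 298
184 -29.0 -5.9
189 -29.0 -3.1
194 -28.9 -2.4
199 -28.2 -4.1
204 -28.9 -3.4
209 -29.6 -4.2
214 -30.9 -4.3
219 -30.2 -3.7
224 -30.2 -5.3
229 -31.6 -4.6
234 -28.1 -6.2
239 -19.1 -7.6
39.525
```

The lean is about 3°, the eye is at about 155 mm high, and nothing is touching the plate. Handing in.

```bash
python3 -c "
from cell import arm
print(arm.sign_off())"
```

```text
the job is handed in; nothing more can be done
None
```

I handed the job in at about 40 s: the plate hangs free on the snap hook with the gate shut behind it, leaning about 3°, the gripper is clear, and the push stayed under about 6 N; I did not re-measure the can, electrode and cup, and no verdict came back.

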